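# Set the dial-top shaker to fine and put it by the coffee

### The job

Get the square steel shaker ready for dusting the coffee: while it still stands in the wooden block, which keeps it from turning, push the thumb lug of its black cap round until the cap's window lies fully over the field of nine fine holes. Then lift the shaker out and stand it upright on the worktop right beside the cup that has coffee in it, at most a hand's width away, without dropping it and without disturbing the cup, the other two shakers or the empty cups.

Things in the scene. Friction and masses are not known exactly. Their poses are not given: they have to be found in the camera images.
- shaker_block: fixed wooden block 92 x 312 x 44 mm with three square pockets 64.5 mm wide and 38 mm deep in a row along its y axis, centres at y = -100, 0 and +100 mm, pocket floor 6 mm above the worktop. Origin: centre of its underside. The pockets hold the square steel shaker and two round shakers, in any order
- dial_shaker: the square steel shaker, loose in its pocket (about 2 mm play; it can turn only about 4 degrees there): body 60 x 60 mm and 96 mm high with vertical faces, about 0.45 kg. Origin: centre of its underside; z up; x and y normal to its faces. Take hold of the body, below the cap, which starts 96 mm up. Its round pour plate, under the cap, has four fields, one towards each corner of the body
- shaker_middle (a point): centre of the square shaker's body, 55 mm above its underside, axes as the body's
- dial_cap (a joint): turn of the black cap (54 mm across) about the shaker's vertical centre line, growing counter-clockwise from above; the window's place: 0 over plain steel (closed), 1.571 three large holes, 3.142 nine fine holes, 4.712 slot. Stops at -0.05 and 4.76; starts between 0 and 2.3. The window spans 80 degrees, the fine holes 47. Drag 0.015 N m, under 1 N at the lug; stays where left
- cap_window (a point): middle of the sector window in the cap, 15.5 mm from the axis. Through it shows one field: plain steel (body corner -x -y), three 7 mm holes (corner +x -y, one round mark on the shoulder), nine 3 mm holes (corner +x +y, three small marks on the shoulder: the one wanted) or a curved slot (corner -x +y, a bar mark)
- cap_lug (a point): centre of the upright thumb lug on the cap, 22 mm from the axis, opposite the window. The lug runs 13 to 29 mm from the axis, is 8 mm thick and 13 mm high, from the cap's upper face (102.5 mm above the shaker's underside) to 115.5 mm. Seen from the axis it points in the shaker's own direction 45 degrees (from x towards y) plus the joint value
- cup_middle (a point): centre of the bowl, half-way up, of the loose china cup with coffee in it: 64 mm across, 56 mm high, ear on its own -y side reaching 54 mm from this point. It stands on the worktop, which is free between it and the block (to its left)
- cocoa_middle (a point): middle of the round light shaker with holes in its lid, 64 mm across, 110 mm high, 55 mm above its underside; to be left in its pocket
- cinnamon_middle (a point): middle of the round shaker with the dark lid, 64 mm across, 110 mm high, 55 mm above its underside; to be left in its pocket
- espresso_cup_2: small empty cup, 60 x 82 x 52 mm, loose; to be left alone. Origin: centre of its underside
- white_cup: larger empty cup, 68 x 90 x 72 mm, loose; to be left alone. Origin: centre of its underside
There are look-alikes about, which are no part of the job. What is shaped like the dial_shaker but red is not meant. What is shaped like the part that bears cup_middle but purple is not meant.

How it is judged:
On the way:
1. the cap's window lies over the nine fine holes while the shaker stands in the block (value of joint dial_cap between 2.89 and 3.39 rad and z of dial_shaker in the frame of shaker_block below 0.02 m and distance of dial_shaker from where it was at the start of the episode below 0.03 m), for 0.2 s.
At the end, for the whole second after the job is handed in: The cap's window is over the nine fine holes (within 0.25 rad of 3.14); the square shaker stands upright, still and released on the worktop, its centre within 160 mm of the coffee cup's centre (a gap of about 95 mm at most); that cup is upright and within 30 mm of where it was (value of joint dial_cap between 2.89 and 3.39 rad and angle between each of dial_shaker, cup_middle's own z axis and vertical below 0.08 rad and height (world z) of dial_shaker between -0.004 and 0.004 m and linear speed of dial_shaker below 0.02 m/s and horizontal distance between shaker_middle and cup_middle below 0.16 m and distance of cup_middle from where it was at the start of the episode below 0.03 m); the robot touches nothing.
It fails at once if the coffee cup is shoved more than 30 mm or tipped (distance of cup_middle from where it was at the start of the episode above 0.03 m or angle between cup_middle's own z axis and vertical above 0.35 rad).
It fails at once if one of the round shakers leaves its pocket or an empty cup is moved more than 30 mm (distance of any of cocoa_middle, cinnamon_middle, espresso_cup_2, white_cup from where it was at the start of the episode above 0.03 m).
It fails at once if the square shaker is dropped (falls free from more than about 3 cm) or tipped over ((linear speed of dial_shaker above 0.8 m/s and contact force between the fingers and dial_shaker below 0.1 N) or angle between dial_shaker's own z axis and vertical above 0.8 rad).
It also fails if it takes over 61 s, if anything falls off the work surface, if the arm or the gripper's body presses on something with over 40 N, if the wrist force passes 120 N, or if a joint passes its speed limit or range.

### The arm

A 7-joint arm with a two-finger parallel gripper is mounted at the origin on a cart in front of the work surface, level with it; the furniture and walls round the work are solid. World frame = base frame: x ahead of the robot, y to its left, z up, the work surface at z = 0. Lengths are in m, angles in rad, forces in N, time in s.
With the tool pointing down it reaches from about 0.4 to 0.85 m from the base axis. Payload 10.4 kg.
Tool frame: the origin (TCP) lies midway between the tips of the shut fingers; the grasp point (between the pads) lies 19 mm behind it; z points along the fingers, y is the line along which they close (so a half turn about z gives the same grasp; the last joint's range is limited). The gripper opens to 85 mm and grips with 20 to 120 N. Pads are 22 mm wide; open, the fingers measure 114 mm over their backs; the gripper's body (76 mm by 85 mm) begins 54 mm behind the grasp point. The pads swing forward as they close: fully open they stand 13 mm farther back than shut.
Start: joints at [1.167, 0.332, -0.065, 1.46, 0.022, 1.35, -0.088], TCP at [0.232, -0.58, 0.231] pointing down, gripper open.
Joint ranges: [-2.6, 2.6], [-0.5, 2.12], [-1.47, 1.34], [0.16, 2.42], [-1.27, 4.41], [0.06, 2.06], [-2.6, 2.6]. Speed limits (rad/s): [2.22, 2.22, 2.79, 2.79, 3.14, 3.14, 3.14].

### API

Orientations are given as a unit quaternion [x, y, z, w].
In Python, from workcell import monitor, eyes, manip gives the robot as it stands.
- The arm moves only by the tool send_rows, never from a script. Its arguments are lists of equal length, an entry for each row: "offset": the shift along the tool's x, y, z in mm, a list of three; "roll": the turn about the tool's z in rad. In form: {"offset": [[tx, ty, tz], ...], "roll": [roll, ...]}. A call has exactly 5 rows; each row is the pose to reach, as a shift and turn from the pose commanded when the call began, along the tool's axes at that moment; what a row does not reach only later rows make up. A row lasts 1/12 s, in which the tool goes at most 41.7 mm and 7.16 degrees, less where a joint would pass 70% of its speed; a pose out of reach is approached as far as the arm can. A call with a gripper value outside its range is refused whole. "jaw" is the opening, from 0 (shut) to 1 (fully open), set as the call begins (left out, the last holds). The fingers move at their own pace and stop on an object; "newtons" is the grip in N (left out, the last holds). Time passes only in rows, so rows that repeat a pose let the fingers close, or fill a call up. It gives the time, the measured TCP pose, the force and the opening at its end, in the units of the state.
- monitor.get_obs(): the state, without advancing time (a new reading comes with each control period).
- eyes.camera(name): name is "side" or "top"; returns (picture, depth): 400x640x3 uint8, blue, green, red; 400x640 float32, m along the optical axis (not along the pixel's ray), 0 where there is no reading.
- eyes.camera_params(name): a dict with "fovy" (degrees; the focal length in pixels is half the picture's height over the tangent of half this angle, whatever the lens; pixels are square), "cx", "cy" (the principal point, pixels), "R" (3x3) and "t" (3): a world point X has camera coordinates R X + t. Camera axes: x right, y down, z forward; pixel columns grow to the right and rows downward; lengths in m; the calibration is good to about 2 mm. A picture is of the moment at which its call begins. camera_params takes no time and is no camera call.
- manip.hand_in(): hands the job in, once; it reports no verdict.
The state is a dict: "clock": time; "joint_pos": joint angles; "joint_velocities": joint speeds; "tau": joint torques, N m; "position": TCP position; "ee_rot": TCP orientation; "ft_force": force on the tool from outside, world axes, zero at the start; "torque": the same for the moment, N m; "grip_width": opening from 0.0 (shut) to 1.0 (fully open).
Only numpy, scipy, OpenCV 4.12 (cv2) and the standard library are available. Lean on these libraries where they do the work, as an engineer would, in place of code of your own. Each camera call takes 0.05 s, during which the arm holds its last target. There are 200 camera calls.

## Working session

There is one attempt and no reset: what is moved stays moved. The work goes in short steps, Python scripts to look and compute and a tool call to move; the robot and the scene stay as the last step left them, time stands still between calls to the robot, and variables do not carry over. Pictures are saved under pics/ and viewed, on a budget of 10 in all, crops included, one or two more only if the job needs it, and the job is handed in when it is done.

Besides the shell and the picture viewer there is one more tool, called after ">>>" by a JSON object that holds its "name" and its "arguments". send_rows: Moves the arm, as the interface text tells. Its arguments: {"type":"object","properties":{"offset":{"type":"array"},"roll":{"type":"array"},"jaw":{"type":"number"},"newtons":{"type":"number"}},"required":["offset","roll"]}

```bash
mkdir -p pics
cat > h.py <<'E'
import numpy as np, cv2
from workcell import monitor, eyes, manip
def grab(n):
    im,d=eyes.camera(n); im=np.array(im); d=np.array(d)
    np.savez(f'{n}.npz',im=im,d=d); return im,d
def par(n):
    p=eyes.camera_params(n); f=200/np.tan(np.radians(p['fovy'])/2)
    return f,p['cx'],p['cy'],np.array(p['R']),np.array(p['t'])
def ray(n,u,v,z):
    f,cx,cy,R,t=par(n); c=-R.T@t; d=R.T@np.array([(u-cx)/f,(v-cy)/f,1]); return c+d*(z-c[2])/d[2]
def dep(n,u,v,d):
    f,cx,cy,R,t=par(n); z=d[v,u]; return R.T@(np.array([(u-cx)/f*z,(v-cy)/f*z,z])-t)
def proj(n,X):
    f,cx,cy,R,t=par(n); c=R@np.array(X)+t; return cx+f*c[0]/c[2],cy+f*c[1]/c[2]
E
python3 - <<'E'
from h import *
a,d=grab('top'); cv2.imwrite('pics/top0.png',a)
b,e=grab('side'); cv2.imwrite('pics/side0.png',b)
for n in('top','side'): print(n,eyes.camera_params(n))
print(monitor.get_obs())
E
```

```text
top {'fovy': 56.089705671211924, 'cx': 324.3945608307115, 'cy': 203.65988660668899, 'R': array([[ 0.00829873, -0.99991002,  0.0105396 ],
       [-0.99815826, -0.00891668, -0.06000488],
       [ 0.06009346, -0.01002222, -0.99814244]]), 't': array([0.05848932, 0.50285171, 1.25355222])}
side {'fovy': 48.752610782221865, 'cx': 319.9403016790648, 'cy': 199.8085536942158, 'R': array([[-0.93357679, -0.35833747,  0.00535029],
       [-0.21370973,  0.54466968, -0.8109643 ],
       [ 0.28768476, -0.75824086, -0.58507117]]), 't': array([0.51831795, 0.13259709, 1.32368669])}
{'clock': 0.1, 'joint_pos': array([ 1.16741697,  0.33278713, -0.06468362,  1.46088542,  0.02159848,
        1.3498606 , -0.08854144]), 'joint_velocities': array([-0.00135316, -0.00255589, -0.00216982, -0.00092325, -0.0001437 ,
        0.00068101,  0.00116257]), 'tau': array([ 1.47097511e-03, -6.26746631e+01,  4.89539572e-02, -3.92431068e+01,
        1.62349310e-02,  7.01962999e-03,  6.38715755e-05]), 'position': array([ 0.23214204, -0.57992827,  0.23059548]), 'ee_rot': array([ 9.81933919e-01,  1.89223123e-01, -1.47206275e-04, -6.04996545e-04]), 'ft_force': array([ 0.83375128,  0.26564252, -0.24240744]), 'torque': array([ 0.00342272, -0.00720369, -0.00715937]), 'grip_width': 1.0000762706801412}
```

View pics/top0.png

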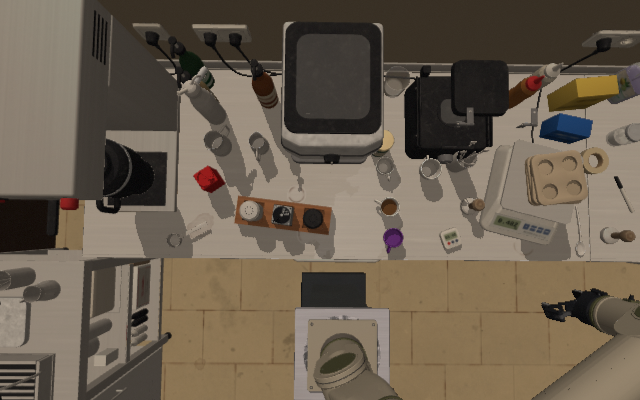

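View pics/side0.png

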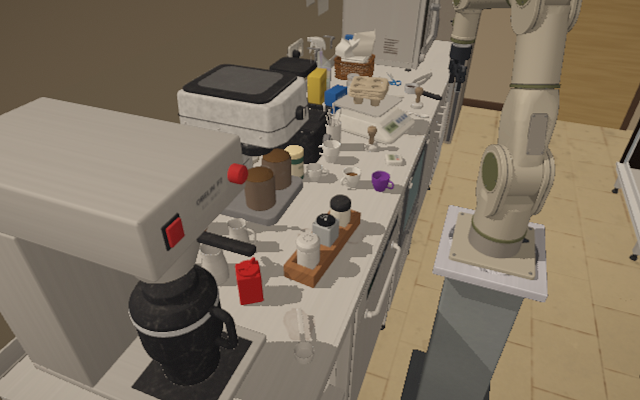

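The block sits at about top (283,215). The square steel shaker with the black cap is in its middle pocket, at top (282,214) / side (325,228). Its red look-alike is at top (209,179). The brown-coffee cup is at top (389,206) / side (351,175), and the purple one at (393,238) isn't meant. I'll confirm with an enlarged crop.

Run:
```python
from h import *
a=np.load('top.npz')['im'];b=np.load('side.npz')['im']
r=lambda x,s:cv2.resize(x,None,fx=s,fy=s,interpolation=cv2.INTER_CUBIC)
x=r(a[195:240,230:330],8)          # 800x360
y=r(b[190:260,285:365],5)[:240]      # 
y=r(b[205:245,300:350],6)  # 300x240
w=r(a[190:230,362:412],6); 
row=np.hstack([y,w,np.zeros((240,200,3),np.uint8)])
cv2.imwrite('pics/crop0.png',np.vstack([x,row]))
```

```text
(no output)
```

View pics/crop0.png

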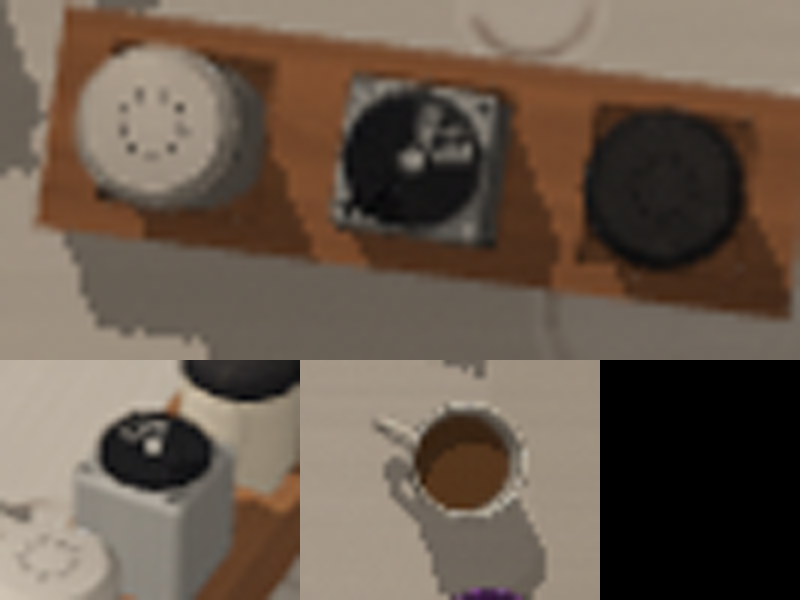

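The crop confirms the target is the grey square shaker in the middle pocket. Its window, at upper right of the cap, shows large holes near the corner with a single dot. The bar mark is at lower left, so the fine-hole corner is upper left. The coffee cup's ear points to the left and up. Next I'll measure.

Run:
```python
from h import *
for n in('top','side'):
    q=np.load(n+'.npz'); im,d=q['im'],q['d']; f,cx,cy,R,t=par(n)
    v,u=np.mgrid[0:400,0:640]; P=np.stack([(u-cx)/f*d,(v-cy)/f*d,d],-1); W=(P-t)@R; W[d==0]=np.nan
    np.save(n+'W.npy',W)
hsv={n:cv2.cvtColor(np.load(n+'.npz')['im'],cv2.COLOR_BGR2HSV) for n in('top','side')}
def comp(m,seed):
    k,l,s,c=cv2.connectedComponentsWithStats(m.astype(np.uint8)); return l==l[seed[1],seed[0]]
for n in('top','side'):
    W=np.load(n+'W.npy'); z=W[...,2]; print(n)
    # block top, wood
    h=hsv[n]; wood=(h[...,0]<14)&(h[...,1]>100)&(h[...,2]>50)&(abs(z-.044)<.008)
    p=W[wood]; p=p[(p[:,0]<.7)&(p[:,1]>0)&(p[:,1]<.5)]
    if len(p)>50:
        r=cv2.minAreaRect((p[:,:2]*1000).astype(np.float32)); print('block',r,len(p),np.median(p[:,2]))
    c=(W[...,0]>.3)&(W[...,0]<.75)
    for name,lo,hi in(('hi',.085,.14),('cuprim',.045,.065)):
        m=(z>lo)&(z<hi)&c&(W[...,1]>-.35)&(W[...,1]<.45)
        k,l,s,cc=cv2.connectedComponentsWithStats(m.astype(np.uint8))
        for i in range(1,k):
            if s[i,4]>25:
                p=W[l==i]; print(name,s[i],cc[i].round(1),'mean',np.nanmean(p,0).round(4),'min',p.min(0).round(3),'max',p.max(0).round(3))
W=np.load('topW.npy')
print((W[203:226,270:296,2]*1000).round(0).astype(int))
```

```text
top
block ((478.46417236328125, 248.69822692871094), (425.0123596191406, 145.25587463378906), 72.3479995727539) 1411 0.04274193507620146
hi [ 412  123   46   30 1106] [434.8 137.2] mean [ 0.7081 -0.281   0.1203] min [ 0.668 -0.35   0.085] max [ 0.75  -0.216  0.14 ]
hi [204 125  22  25 148] [213.5 137.8] mean [0.7042 0.4182 0.098 ] min [0.669 0.384 0.085] max [0.748 0.446 0.113]
hi [378 130  16  22 207] [386.8 141.2] mean [ 0.6952 -0.1311  0.1143] min [ 0.666 -0.151  0.087] max [ 0.732 -0.105  0.122]
hi [202 165  17  25 257] [208.4 177.5] mean [0.5767 0.4306 0.099 ] min [0.541 0.402 0.085] max [0.618 0.45  0.118]
hi [239 200  22  21 341] [249.5 210.3] mean [0.4739 0.2966 0.1113] min [0.444 0.267 0.091] max [0.506 0.331 0.121]
hi [271 204  22  22 360] [281.6 214.5] mean [0.4617 0.1975 0.1046] min [0.429 0.165 0.085] max [0.495 0.232 0.123]
hi [303 208  20  21 325] [312.6 218. ] mean [0.4513 0.1002 0.1121] min [0.42  0.071 0.102] max [0.483 0.13  0.119]
cuprim [408 129  38  35 135] [421.4 150.3] mean [ 0.6796 -0.256   0.056 ] min [ 0.639 -0.333  0.045] max [ 0.75  -0.213  0.065]
cuprim 
[... 16126 characters left out ...]
     42                   44
                    41                   44]
 [                  45                   45                   43
                    40                   37                   38
                    42                   41                   38
                    40                   -2                   49
                    40                   44                   44
                    36                   43                    6
                    99                   66                   32
                    14                   40                   45
                    43                   40]]<stdin>:24: RuntimeWarning: invalid value encountered in cast
```

```bash
cat > cap.py <<'E'
from h import *
def measure(c0,show=True):
    for n in('top','side'):
        q=np.load(n+'.npz'); d=q['d']; f,cx,cy,R,t=par(n)
        v,u=np.mgrid[0:400,0:640]; W=(np.stack([(u-cx)/f*d,(v-cy)/f*d,d],-1)-t)@R
        r=np.hypot(W[...,0]-c0[0],W[...,1]-c0[1]); near=(d>0)&(r<.045)
        z=W[...,2]
        b=W[near&(z>.093)&(z<.126)]; zs=b[:,2]
        rect=cv2.minAreaRect((b[zs<.115][:,:2]*1000).astype(np.float32))
        l=W[near&(z>.1145)&(z<.128)&(r<.034)]
        c=W[near&(z>.104)&(z<.1135)&(r<.034)]
        (ex,ey),er=cv2.minEnclosingCircle((c[:,:2]*1000).astype(np.float32))
        print(n,'body',np.round(rect[0],1),np.round(rect[1],1),round(rect[2],1),'cap z',np.median(c[:,2]).round(4),'cap mean',c.mean(0).round(4))
        if len(l): 
            m=l.mean(0); print('  lug n',len(l),'mean',m.round(4),'z90',np.percentile(l[:,2],80).round(4),'r',np.hypot(*(m[:2]-c0)).round(4),'ang deg',np.degrees(np.arctan2(m[1]-c0[1],m[0]-c0[0])).round(1))
E
python3 - <<'E'
from cap import *
W=np.load('topW.npy')
measure(np.array([.4617,.1975]))
# ray-based corners of grey body top in top image: use mask of region above .09
d=np.load('top.npz')
z=W[...,2]; m=((z>.093)&(z<.126)).astype(np.uint8); m[:, :268]=0; m[:,297:]=0; m[:200]=0; m[230:]=0
cn=max(cv2.findContours(m,0,2)[0],key=cv2.contourArea)
P=np.array([ray('top',u,v,.102)[:2]*1000 for u,v in cn[:,0]],np.float32); print(cv2.minAreaRect(P))
# wood edges
h=cv2.cvtColor(d['im'],cv2.COLOR_BGR2HSV); w=((h[...,0]<14)&(h[...,1]>110)).astype(np.uint8); w[:,:230]=0;w[:,338:]=0;w[:190]=0;w[242:]=0
cn=np.vstack([c for c in cv2.findContours(w,0,2)[0] if cv2.contourArea(c)>30])
P=np.array([ray('top',u,v,.044)[:2]*1000 for u,v in cn[:,0]],np.float32); r=cv2.minAreaRect(P); print('block',r,cv2.boxPoints(r))
# cup rim
for n,(u,v) in(('top',(389,206)),('side',(351,172))):
    im=np.load(n+'.npz')['im'];W=np.load(n+'W.npy');z=W[...,2]
    m=(z>.05)&(z<.062)&(np.hypot(W[...,0]-.495,W[...,1]+.152)<.06); p=W[m]
    A=np.c_[2*p[:,:2],np.ones(len(p))]; s=np.linalg.lstsq(A,(p[:,:2]**2).sum(1),rcond=None)[0]; print(n,'cup circ',s[:2],np.sqrt(s[2]+s[0]**2+s[1]**2), np.percentile(p[:,2],90))
    m=(z>.015)&(z<.062)&(np.hypot(W[...,0]-.495,W[...,1]+.152)<.07); p=W[m]; print(p.min(0).round(3),p.max(0).round(3)); 
    r=np.hypot(p[:,0]-.495,p[:,1]+.152); e=p[r>.037]; print('ear',e.mean(0) if len(e) else None,len(e))
# things in corridor between
W=np.load('topW.npy'); m=(W[...,2]>.015)&(W[...,0]>.38)&(W[...,0]<.60)&(W[...,1]<.06)&(W[...,1]>-.1); print('corridor',m.sum(), W[m].mean(0) if m.any() else '')
m=(W[...,2]>.015)&(W[...,0]>.51)&(W[...,0]<.60)&(W[...,1]<.3)&(W[...,1]>-.1); print('behind',m.sum(), W[m].mean(0),W[m].max(0),W[m].min(0))
E
```

```text
top body [461.9 198.5] [60.2 59.5] 82.3 cap z 0.1076 cap mean [0.4612 0.2001 0.1077]
  lug n 13 mean [0.4484 0.2133 0.1198] z90 0.1214 r 0.0207 ang deg 130.0
side body [462.3 201.6] [61.  61.6] 81.4 cap z 0.1089 cap mean [0.4642 0.2016 0.1086]
  lug n 20 mean [0.45   0.2176 0.12  ] z90 0.1225 r 0.0233 ang deg 120.1
((461.8302001953125, 197.91122436523438), (59.910072326660156, 59.42595672607422), 82.21260070800781)
block ((462.7740783691406, 199.69131469726562), (311.0010986328125, 91.77120208740234), 83.36003112792969) [[399.21573   50.539566]
 [490.37137   39.928055]
 [526.3324   348.84308 ]
 [435.1768   359.4546  ]]
top cup circ [ 0.49339469 -0.1501488 ] 0.030284508465372645 0.0571024916721874
[ 0.465 -0.184  0.017] [ 0.524 -0.102  0.059]
ear [ 0.51233497 -0.11035161  0.03840045] 16
side cup circ [ 0.49594848 -0.14897674] 0.030531339525207566 0.05727829171227489
[ 0.464 -0.185  0.016] [ 0.527 -0.097  0.061]
ear [ 0.51435793 -0.10684552  0.03870117] 22
corridor 206 [0.50921658 0.04922073 0.17197628]
behind 160 [0.56663678 0.12098212 0.25364855] [0.59985483 0.29958089 0.36454478] [0.51059292 0.03004489 0.03794816]
```

Run:
```python
from h import *
W=np.load('topW.npy'); z=W[...,2]
m=(z>.015)&(W[...,0]>.38)&(W[...,0]<.63)&(W[...,1]<.37)&(W[...,1]>-.1)
k,l,s,c=cv2.connectedComponentsWithStats(m.astype(np.uint8))
for i in range(1,k):
    if s[i,4]>5: p=W[l==i]; print(s[i],c[i].round(),p.min(0).round(3),p.max(0).round(3),np.median(p,0).round(3))
a=np.load('top.npz')['im'];b=np.load('side.npz')['im']
r=lambda x,s:cv2.resize(x,None,fx=s,fy=s,interpolation=cv2.INTER_CUBIC)
cv2.imwrite('pics/crop1.png',np.hstack([r(a[130:230,240:340],4),r(b[130:230,250:350],4)]))
print(proj('side',[.51,.15,.17]),proj('side',[.545,.15,0.0]))
```

```text
[ 283  140   98   25 1694] [331. 149.] [ 0.584 -0.074  0.286] [0.63  0.174 0.408] [0.614 0.051 0.375]
[ 234  196   98   39 2530] [282. 215.] [0.401 0.041 0.015] [0.524 0.359 0.123] [0.462 0.196 0.045]
(np.float64(316.20223219871343), np.float64(188.3779110587029)) (np.float64(305.655750426693), np.float64(231.40097334534144))
```

View pics/crop1.png

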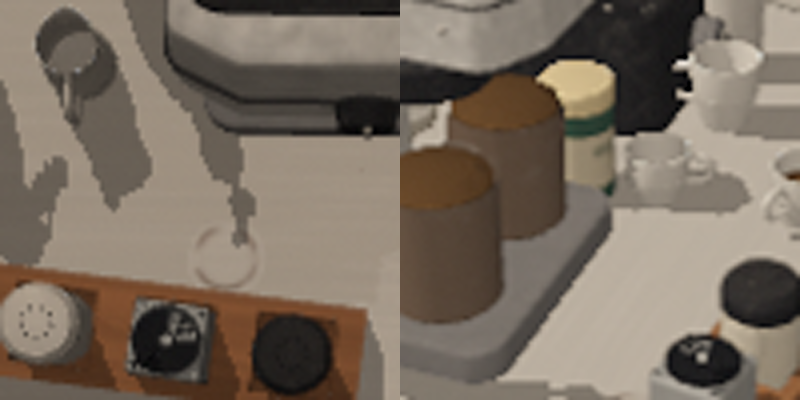

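The two views agree: the shaker centre is (0.462, 0.199) with yaw about -7.3°, and the lug is at about 131° in world, so the joint is about 1.63 rad. The lug has to end at about 217.7°. The overhead machine front starts at x≥0.584, clear of the work, and the ring on the counter is only a stain. Starting to move.

>>> {"name": "send_rows", "arguments": {"offset": [[36, -12, -5], [72, -24, -10], [108, -36, -15], [144, -48, -20], [180, -60, -25]], "roll": [0, 0, 0, 0, 0], "jaw": 0.16}}

```text
clock: 0.52
position: [0.3781, -0.4561, 0.2563]
ee_rot: [0.982, 0.189, -0.0, -0.0]
ft_force: [1.0, -0.4, 0.6]
grip_width: 0.298
```

```bash
cat >> h.py <<'E'
def state():
    from scipy.spatial.transform import Rotation as Ro
    o=monitor.get_obs(); R=Ro.from_quat(o['ee_rot']).as_matrix()
    p=np.array(o['position'])
    print('t',round(o['clock'],2),'p',(p*1000).round(1),'toolx deg',np.degrees(np.arctan2(R[1,0],R[0,0])).round(1),'z',R[:,2].round(3),'F',np.round(o['ft_force'],1),'g',round(o['grip_width'],3),'q',np.round(o['joint_pos'],2))
    return p,R
def to(X,ang=None):
    p,R=state(); d=R.T@(np.array(X)-p)*1000; s=''
    if ang is not None:
        a=np.arctan2(R[1,0],R[0,0]); r=-(np.radians(ang)-a); s=round((r+np.pi)%(2*np.pi)-np.pi,3)
    print('offset',d.round(0),'norm',np.linalg.norm(d).round(),'roll',s)
E
python3 -c "
from h import *
to([.46,-.1,.27],21.8)"
```

```text
t 0.52 p [ 378.1 -456.1  256.3] toolx deg 21.8 z [-0.  0. -1.] F [ 1.  -0.4  0.6] g 0.298 q [ 0.94  0.26 -0.17  1.51  0.04  1.38 -0.42]
offset [ 208. -300.  -14.] norm 366.0 roll 0.0
```

>>> {"name": "send_rows", "arguments": {"offset": [[23, -33, -2], [46, -66, -4], [69, -99, -6], [92, -132, -8], [114, -165, -9]], "roll": [-0.1, -0.2, -0.3, -0.4, -0.5]}}

```text
clock: 0.93
position: [0.4217, -0.26, 0.2652]
ee_rot: [0.903, 0.429, -0.0, 0.0]
ft_force: [1.2, -0.1, 0.1]
grip_width: 0.161
```

```bash
python3 -c "
from h import *
to([.45,-.0,.27],131)"
```

```text
t 0.93 p [ 421.7 -260.   265.2] toolx deg 50.8 z [-0. -0. -1.] F [ 1.2 -0.1  0.1] g 0.161 q [ 0.8   0.05 -0.35  1.73  0.02  1.37 -0.24]
offset [ 219. -143.   -5.] norm 262.0 roll -1.4
```

>>> {"name": "send_rows", "arguments": {"offset": [[33, -21, -1], [66, -43, -2], [99, -64, -3], [132, -86, -4], [164, -107, -4]], "roll": [-0.12, -0.24, -0.36, -0.48, -0.6]}}

```text
clock: 1.35
position: [0.4432, -0.0654, 0.2694]
ee_rot: [0.736, 0.677, -0.0, 0.0]
ft_force: [1.5, 0.7, 0.0]
grip_width: 0.159
```

```bash
python3 -c "
from h import *
to([.4477,.2154,.20],131)"
```

```text
t 1.35 p [443.2 -65.4 269.4] toolx deg 85.2 z [ 0. -0. -1.] F [1.5 0.7 0. ] g 0.159 q [ 0.62 -0.06 -0.55  1.82 -0.03  1.38 -0.  ]
offset [280. -19.  69.] norm 289.0 roll -0.8
```

>>> {"name": "send_rows", "arguments": {"offset": [[38, -2, 0], [76, -4, 0], [114, -6, 5], [152, -8, 12], [190, -11, 20]], "roll": [-0.12, -0.24, -0.36, -0.48, -0.6]}}

```text
clock: 1.77
position: [0.4494, 0.1245, 0.2493]
ee_rot: [0.503, 0.864, 0.0, 0.001]
ft_force: [1.3, -0.8, -0.2]
grip_width: 0.163
```

```bash
python3 -c "
from h import *
to([.4476,.2156,.19],131)"
```

```text
t 1.77 p [449.4 124.5 249.3] toolx deg 119.5 z [ 0.001 -0.    -1.   ] F [ 1.3 -0.8 -0.2] g 0.163 q [ 0.4   0.01 -0.76  1.8   0.01  1.33  0.15]
offset [80. 43. 59.] norm 109.0 roll -0.2
```

>>> {"name": "send_rows", "arguments": {"offset": [[20, 11, 10], [40, 22, 25], [60, 33, 40], [80, 43, 50], [80, 43, 59]], "roll": [-0.05, -0.1, -0.15, -0.2, -0.2], "jaw": 0.25}}

```text
clock: 2.18
position: [0.4465, 0.2178, 0.1894]
ee_rot: [0.413, 0.911, 0.001, -0.001]
ft_force: [-0.6, 0.9, -0.5]
grip_width: 0.251
```

Run:
```python
from h import *
a,d=grab('top');b,e=grab('side')
r=lambda x,s:cv2.resize(x,None,fx=s,fy=s,interpolation=cv2.INTER_CUBIC)
cv2.imwrite('pics/c2.png',np.hstack([r(a[170:250,240:320],5),r(b[160:240,285:365],5)]))
to([.4476,.2156,.112],131)
```

```text
t 2.28 p [447.  213.6 188.7] toolx deg 130.8 z [-0.003 -0.001 -1.   ] F [-0.6 -0.5  0.4] g 0.254 q [ 0.26  0.16 -0.86  1.81  0.13  1.23  0.08]
offset [ 1.  2. 77.] norm 77.0 roll -0.004
```

View pics/c2.png

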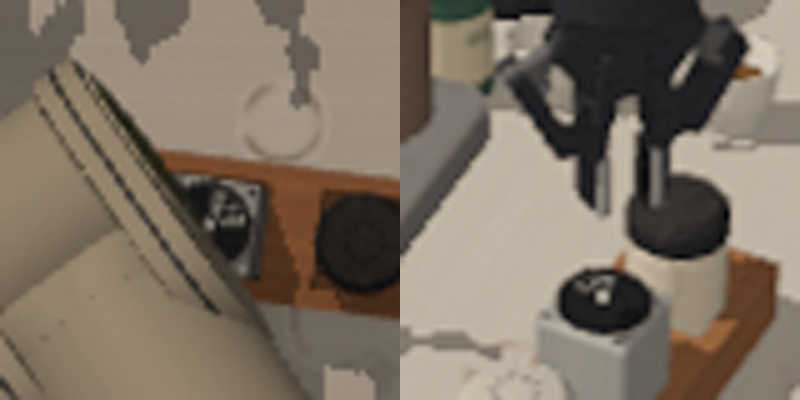

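The side view shows both finger tips hanging open above the shaker, with the lug side near the cap edge, and the arm hides it from above. Descending to straddle the lug.

>>> {"name": "send_rows", "arguments": {"offset": [[1, 2, 15], [1, 2, 30], [1, 2, 45], [1, 2, 55], [1, 2, 62]], "roll": [0, 0, 0, 0, 0]}}

```text
clock: 2.7
position: [0.4491, 0.2143, 0.1276]
ee_rot: [0.418, 0.908, -0.0, -0.0]
ft_force: [-0.4, -0.4, 0.9]
grip_width: 0.248
```

Run:
```python
from h import *
b,e=grab('side')
r=lambda x,s:cv2.resize(x,None,fx=s,fy=s,interpolation=cv2.INTER_CUBIC)
cv2.imwrite('pics/c3.png',r(b[180:250,290:360],9))
to([.4476,.2156,.112],131)
for c in([.4476,.2156,.1215],[.462,.199,.1085]): print(proj('side',c))
```

```text
t 2.75 p [448.7 214.3 126.8] toolx deg 130.6 z [-0.001 -0.001 -1.   ] F [-0.8 -0.9 -0.5] g 0.251 q [ 0.23  0.24 -0.84  1.88  0.2   1.11  0.02]
offset [ 2.  0. 15.] norm 15.0 roll -0.007
(np.float64(328.58081922111745), np.float64(220.04555305370457))
(np.float64(325.72370918446876), np.float64(219.08898774588178))
```

View pics/c3.png

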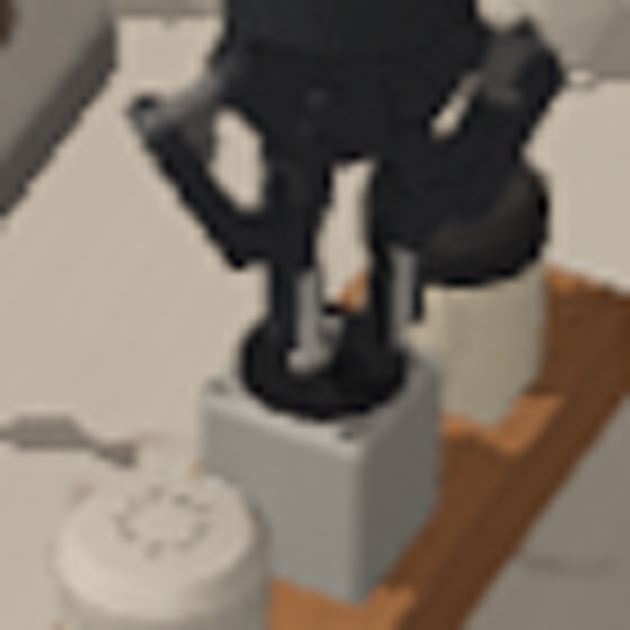

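The fingers sit on either side of the lug, over the cap at crop (300–400, 330). Descending the last 15 mm, then narrowing the jaw.

>>> {"name": "send_rows", "arguments": {"offset": [[1, 0, 5], [1, 0, 9], [1, 0, 12], [1, 0, 15], [1, 0, 15]], "roll": [0, 0, 0, 0, 0]}}

```text
clock: 3.17
position: [0.4482, 0.2162, 0.113]
ee_rot: [0.417, 0.909, -0.0, -0.0]
ft_force: [1.1, -0.8, 0.4]
grip_width: 0.251
```

>>> {"name": "send_rows", "arguments": {"offset": [[0, 0, 0], [0, 0, 0], [0, 0, 0], [0, 0, 0], [0, 0, 0]], "roll": [0, 0, 0, 0, 0], "jaw": 0.11, "newtons": 20}}

```text
clock: 3.58
position: [0.4482, 0.2164, 0.1134]
ee_rot: [0.417, 0.909, -0.0, 0.0]
ft_force: [-1.4, -0.6, 0.7]
grip_width: 0.112
```

Run:
```python
from h import *
p,R=state()
# arc plan: world lug angle from current tool angle by 87 deg about C, radius 22
C=np.array([.462,.199]); 
for k in range(0,16):
    a=np.radians(131+5.8*k); X=np.array([*(C+.022*np.array([np.cos(a),np.sin(a)])),.1115])
    if k%5==0: p0=X;a0=a;Ra=np.array([[np.cos(a),np.sin(a)],[np.sin(a),-np.cos(a)]])
    if k%5==0: print('--')
    for_next=X
    print(k,(Ra.T@(X[:2]-p0[:2])*1000).round(1),round(-(a-a0),2))
```

```text
t 3.58 p [448.2 216.4 113.4] toolx deg 130.7 z [-0. -0. -1.] F [-1.4 -0.6  0.7] g 0.112 q [ 0.22  0.26 -0.84  1.9   0.22  1.08  0.  ]
--
0 [0. 0.] -0.0
1 [-0.1 -2.2] -0.1
2 [-0.4 -4.4] -0.2
3 [-1.  -6.6] -0.3
4 [-1.8 -8.7] -0.4
--
5 [0. 0.] -0.0
6 [-0.1 -2.2] -0.1
7 [-0.4 -4.4] -0.2
8 [-1.  -6.6] -0.3
9 [-1.8 -8.7] -0.4
--
10 [0. 0.] -0.0
11 [-0.1 -2.2] -0.1
12 [-0.4 -4.4] -0.2
13 [-1.  -6.6] -0.3
14 [-1.8 -8.7] -0.4
--
15 [0. 0.] -0.0
```

>>> {"name": "send_rows", "arguments": {"offset": [[0, 0, 1], [0, 0, 1], [0, 0, 1], [0, 0, 1], [0, 0, 1]], "roll": [0, 0, 0, 0, 0], "jaw": 0.05}}

```text
clock: 4.0
position: [0.4486, 0.2167, 0.1133]
ee_rot: [0.417, 0.909, 0.0, 0.0]
ft_force: [-4.8, -2.5, 11.9]
grip_width: 0.081
```

>>> {"name": "send_rows", "arguments": {"offset": [[0, 0, -2], [0, 0, -3], [0, 0, -3], [0, 0, -3], [0, 0, -3]], "roll": [0, 0, 0, 0, 0], "jaw": 0.11}}

```text
clock: 4.42
position: [0.4484, 0.2163, 0.1152]
ee_rot: [0.417, 0.909, 0.0, 0.0]
ft_force: [-0.6, -0.5, -0.9]
grip_width: 0.11
```

>>> {"name": "send_rows", "arguments": {"offset": [[-0.1, -2.2, 0], [-0.4, -4.4, 0], [-1, -6.5, 0], [-1.7, -8.6, 0], [-2.7, -10.5, 0]], "roll": [-0.1, -0.2, -0.3, -0.4, -0.5]}}

```text
clock: 4.83
position: [0.4419, 0.2077, 0.1152]
ee_rot: [0.177, 0.984, 0.0, -0.0]
ft_force: [-0.6, 1.0, -0.1]
grip_width: 0.113
```

Run:
```python
from h import *
from cap import *
b,e=grab('side')
r=lambda x,s:cv2.resize(x,None,fx=s,fy=s,interpolation=cv2.INTER_CUBIC)
cv2.imwrite('pics/c4.png',r(b[190:250,295:355],9))
p,R=state(); v=p[:2]-[.462,.199]; print(np.hypot(*v),np.degrees(np.arctan2(v[1],v[0])))
```

```text
t 4.88 p [441.9 207.2 115.1] toolx deg 160.0 z [-0. -0. -1.] F [0.7 0.9 0.5] g 0.109 q [ 0.31  0.25 -0.92  1.92  0.23  1.08  0.52]
0.021712192195264136 157.80586303937264
```

View pics/c4.png

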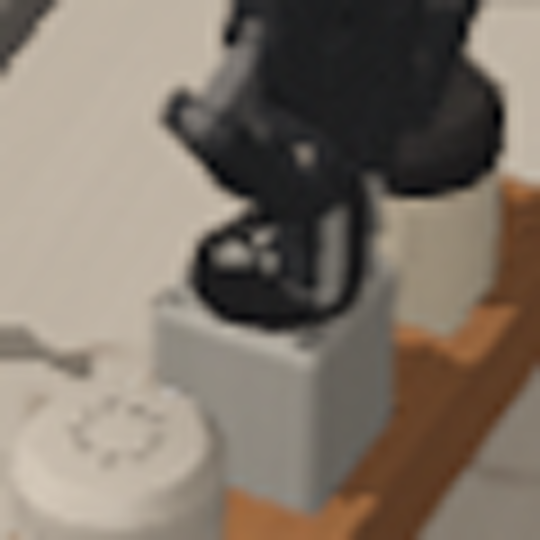

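The cap's window has moved on, to crop (250,250), and follows the lug between the fingers. Continuing the arc.

>>> {"name": "send_rows", "arguments": {"offset": [[-0.1, -2.2, 0], [-0.4, -4.4, 0], [-1, -6.5, 0], [-1.7, -8.6, 0], [-2.7, -10.5, 0]], "roll": [-0.1, -0.2, -0.3, -0.4, -0.5]}}

```text
clock: 5.3
position: [0.4407, 0.1968, 0.1152]
ee_rot: [-0.071, 0.997, 0.0, -0.0]
ft_force: [-1.5, 0.4, 0.3]
grip_width: 0.111
```

>>> {"name": "send_rows", "arguments": {"offset": [[-0.1, -2.2, 0], [-0.4, -4.4, 0], [-1, -6.5, 0], [-1.7, -8.6, 0], [-2.7, -10.5, 0]], "roll": [-0.1, -0.2, -0.3, -0.4, -0.5]}}

```text
clock: 5.72
position: [0.4449, 0.1866, 0.1152]
ee_rot: [-0.315, 0.949, -0.0, -0.0]
ft_force: [-0.7, 0.8, 0.0]
grip_width: 0.114
```

Run:
```python
from h import *
p,R=state(); v=p[:2]-[.462,.199]; print(np.hypot(*v),np.degrees(np.arctan2(v[1],v[0])))
a=np.radians(219); to([.462+.022*np.cos(a),.199+.022*np.sin(a),.115],219)
```

```text
t 5.72 p [444.9 186.6 115.2] toolx deg -143.2 z [-0. -0. -1.] F [-0.7  0.8  0. ] g 0.114 q [ 0.48  0.29 -1.08  1.92  0.28  1.1   1.5 ]
0.021117163542426914 -144.04206667528365
t 5.72 p [444.9 186.6 115.2] toolx deg -143.2 z [-0. -0. -1.] F [-0.7  0.8  0. ] g 0.114 q [ 0.48  0.29 -1.08  1.92  0.28  1.1   1.5 ]
offset [ 1. -1.  0.] norm 1.0 roll -0.039
```

>>> {"name": "send_rows", "arguments": {"offset": [[0, -1, 0], [0, -1.5, 0], [0, -1.5, 0], [0, -1.5, 0], [0, -1.5, 0]], "roll": [-0.03, -0.03, -0.03, -0.03, -0.03]}}

```text
clock: 6.13
position: [0.446, 0.1855, 0.1153]
ee_rot: [-0.328, 0.945, -0.0, 0.0]
ft_force: [0.1, 0.3, -0.3]
grip_width: 0.11
```

>>> {"name": "send_rows", "arguments": {"offset": [[0, 0.5, 0], [0, 0.5, -10], [0, 0.5, -25], [0, 0.5, -50], [0, 0.5, -80]], "roll": [0, 0, 0, 0, 0]}}

```text
clock: 6.55
position: [0.4448, 0.1859, 0.196]
ee_rot: [-0.329, 0.944, 0.0, -0.001]
ft_force: [0.8, -0.8, 0.1]
grip_width: 0.111
```

>>> {"name": "send_rows", "arguments": {"offset": [[30, 0, -10], [60, 0, -20], [90, 0, -20], [110, 0, -20], [120, 0, -20]], "roll": [0.12, 0.24, 0.36, 0.48, 0.6], "jaw": 1.0}}

```text
clock: 6.97
position: [0.35, 0.1101, 0.2159]
ee_rot: [-0.041, 0.999, -0.001, 0.001]
ft_force: [0.2, -0.3, 0.1]
grip_width: 0.812
```

Run:
```python
from h import *
from cap import *
a,d=grab('top');b,e=grab('side'); state()
r=lambda x,s:cv2.resize(x,None,fx=s,fy=s,interpolation=cv2.INTER_CUBIC)
cv2.imwrite('pics/c5.png',np.hstack([r(a[190:240,257:307],8),r(b[200:250,300:350],8)]))
measure(np.array([.462,.199]))
```

```text
t 7.07 p [350.9 110.5 215.9] toolx deg -175.2 z [ 0.002 -0.003 -1.   ] F [ 0.  -0.2 -0.2] g 0.967 q [ 0.78 -0.35 -0.98  2.05 -0.3   1.31  1.57]
top body [462.5 198.3] [59.8 59.7] 82.6 cap z 0.1075 cap mean [0.4617 0.1984 0.1075]
  lug n 13 mean [0.4461 0.1856 0.1193] z90 0.12 r 0.0208 ang deg -139.9
side body [464.  201.1] [63.6 59.5] 82.2 cap z 0.1088 cap mean [0.4632 0.2027 0.1084]
  lug n 18 mean [0.4474 0.188  0.1202] z90 0.1229 r 0.0183 ang deg -142.9
```

View pics/c5.png

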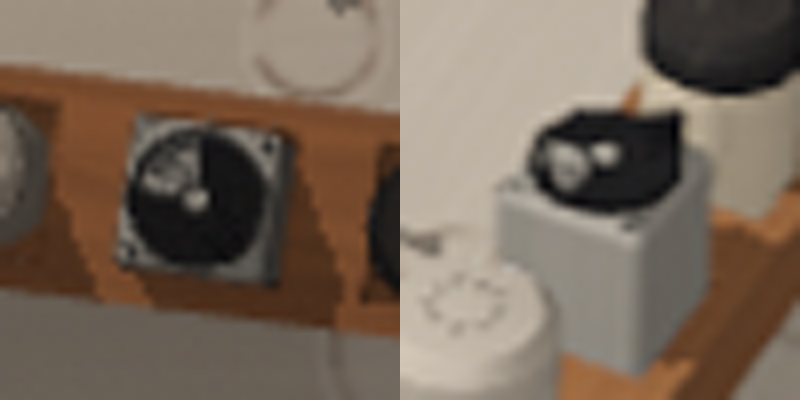

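The window now lies at the upper-left corner (top crop (170,165)) with the fine holes showing, and the lug is at about 219° against a target of 217.5°. The cap is set. Next is the grasp, closing across the block's short side.

```bash
python3 -c "
from h import *
to([.462,.199,.19],82.6)"
```

```text
t 7.07 p [350.9 110.5 215.9] toolx deg -175.2 z [ 0.002 -0.003 -1.   ] F [ 0.  -0.2 -0.2] g 0.967 q [ 0.78 -0.35 -0.98  2.05 -0.3   1.31  1.57]
offset [-118.   79.   26.] norm 144.0 roll 1.784
```

>>> {"name": "send_rows", "arguments": {"offset": [[-20, 13, 0], [-40, 26, 0], [-60, 40, 0], [-80, 53, 0], [-100, 66, 0]], "roll": [0.12, 0.24, 0.36, 0.48, 0.6], "jaw": 1.0}}

```text
clock: 7.48
position: [0.4246, 0.1699, 0.2172]
ee_rot: [0.171, 0.985, -0.005, -0.005]
ft_force: [-1.5, -0.1, 0.9]
grip_width: 1.001
```

>>> {"name": "send_rows", "arguments": {"offset": [[0, 0, 0], [0, 0, 0], [0, 0, 0], [0, 0, 0], [0, 0, 0]], "roll": [0.12, 0.24, 0.36, 0.48, 0.6]}}

```text
clock: 7.9
position: [0.4234, 0.1707, 0.2165]
ee_rot: [0.455, 0.891, -0.006, -0.005]
ft_force: [0.5, 1.0, 0.4]
grip_width: 1.001
```

>>> {"name": "send_rows", "arguments": {"offset": [[0, 0, 0], [0, 0, 0], [0, 0, 0], [0, 0, 0], [0, 0, 0]], "roll": [0.12, 0.24, 0.36, 0.48, 0.58]}}

```text
clock: 8.32
position: [0.4234, 0.1706, 0.2166]
ee_rot: [0.69, 0.723, -0.007, -0.003]
ft_force: [0.5, -0.8, 0.5]
grip_width: 1.002
```

```bash
python3 -c "
from h import *
to([.462,.199,.14],82.6)"
```

```text
t 8.32 p [423.4 170.6 216.6] toolx deg 92.7 z [-0.014 -0.007 -1.   ] F [ 0.5 -0.8  0.5] g 1.002 q [ 0.75  0.08 -1.26  1.85  0.08  1.29 -0.48]
offset [27. 41. 76.] norm 90.0 roll 0.176
```

>>> {"name": "send_rows", "arguments": {"offset": [[7, 10, 0], [14, 20, 4], [20, 30, 8], [27, 41, 15], [27, 41, 20]], "roll": [0.06, 0.12, 0.176, 0.176, 0.176]}}

```text
clock: 8.73
position: [0.4637, 0.2002, 0.1948]
ee_rot: [0.75, 0.662, -0.007, -0.003]
ft_force: [0.8, 0.1, -0.0]
grip_width: 0.999
```

```bash
python3 -c "
from h import *
grab('side')
to([.462,.199,.14],82.6);to([.462,.199,.056],82.6)"
```

```text
t 8.78 p [462.2 199.6 193.9] toolx deg 82.9 z [-0.016 -0.006 -1.   ] F [-1.8 -0.4 -0.8] g 0.999 q [ 0.54  0.29 -1.18  1.77  0.28  1.29 -0.83]
offset [-0.  1. 54.] norm 54.0 roll 0.006
t 8.78 p [462.2 199.6 193.9] toolx deg 82.9 z [-0.016 -0.006 -1.   ] F [-1.8 -0.4 -0.8] g 0.999 q [ 0.54  0.29 -1.18  1.77  0.28  1.29 -0.83]
offset [  1.   2. 138.] norm 138.0 roll 0.006
```

>>> {"name": "send_rows", "arguments": {"offset": [[0, 0, 20], [0, 1, 40], [0, 1, 60], [0, 1, 80], [1, 2, 95]], "roll": [0, 0, 0, 0, 0]}}

```text
clock: 9.2
position: [0.4623, 0.1976, 0.0991]
ee_rot: [0.75, 0.661, -0.009, -0.002]
ft_force: [0.6, 0.8, 0.8]
grip_width: 1.0
```

>>> {"name": "send_rows", "arguments": {"offset": [[0, 0, 12], [0, 0, 24], [0, 0, 34], [0, 0, 42], [0, 0, 42]], "roll": [0, 0, 0, 0, 0]}}

```text
clock: 9.62
position: [0.4617, 0.1972, 0.0569]
ee_rot: [0.751, 0.66, -0.009, -0.002]
ft_force: [0.1, -0.3, -0.2]
grip_width: 1.001
```

Run:
```python
from h import *
b,e=grab('side')
r=lambda x,s:cv2.resize(x,None,fx=s,fy=s,interpolation=cv2.INTER_CUBIC)
cv2.imwrite('pics/c6.png',r(b[180:270,285:375],7))
to([.462,.199,.056],82.6)
```

```text
t 9.67 p [462.1 197.5  57.8] toolx deg 82.7 z [-0.015 -0.009 -1.   ] F [-0.3  0.2 -0.9] g 0.999 q [ 0.4   0.47 -1.06  1.91  0.47  1.06 -0.98]
offset [ 1. -0.  2.] norm 2.0 roll 0.001
```

View pics/c6.png

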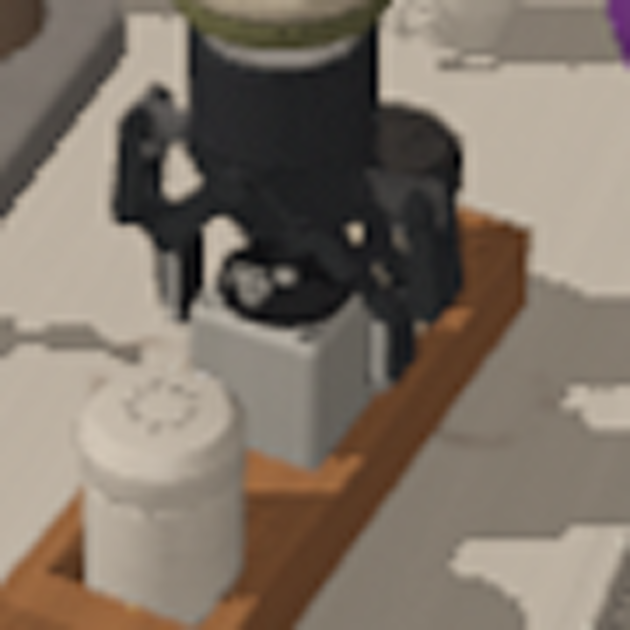

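The fingers straddle the body at its ±x faces (crop (180,280) and (395,350)), with the lug clear under the palm. Gripping.

>>> {"name": "send_rows", "arguments": {"offset": [[0, 0, 1], [0, 0, 1], [0, 0, 1], [0, 0, 1], [0, 0, 1]], "roll": [0, 0, 0, 0, 0], "jaw": 0.5, "newtons": 50}}

```text
clock: 10.08
position: [0.4626, 0.1978, 0.0578]
ee_rot: [0.751, 0.66, -0.008, -0.001]
ft_force: [-1.4, -0.0, 5.5]
grip_width: 0.694
```

>>> {"name": "send_rows", "arguments": {"offset": [[0, 0, 0], [0, 0, 0], [0, 0, -5], [0, 0, -10], [0, 0, -15]], "roll": [0, 0, 0, 0, 0]}}

```text
clock: 10.5
position: [0.4624, 0.1975, 0.0724]
ee_rot: [0.751, 0.66, -0.009, -0.001]
ft_force: [0.3, -0.0, -3.6]
grip_width: 0.696
```

```bash
python3 -c "
from h import *
state()"
```

```text
t 10.5 p [462.4 197.5  72.4] toolx deg 82.7 z [-0.015 -0.009 -1.   ] F [ 0.3 -0.  -3.6] g 0.696 q [ 0.42  0.45 -1.07  1.9   0.44  1.08 -0.96]
```

The weight is carried. Lifting clear of the neighbour (top at 0.116 m), then going across.

>>> {"name": "send_rows", "arguments": {"offset": [[0, 0, -20], [0, 0, -45], [0, 0, -75], [0, 0, -105], [0, 0, -125]], "roll": [0, 0, 0, 0, 0]}}

```text
clock: 10.92
position: [0.4645, 0.1994, 0.2]
ee_rot: [0.751, 0.661, -0.007, -0.001]
ft_force: [0.8, 0.2, -4.6]
grip_width: 0.693
```

```bash
python3 -c "
from h import *
to([.47,-.025,.195],82.6)"
```

```text
t 10.92 p [464.5 199.4 200. ] toolx deg 82.7 z [-0.012 -0.008 -1.   ] F [ 0.8  0.2 -4.6] g 0.693 q [ 0.54  0.29 -1.19  1.76  0.28  1.3  -0.84]
offset [-222.   34.    7.] norm 225.0 roll 0.002
```

>>> {"name": "send_rows", "arguments": {"offset": [[-20, 3, 0], [-50, 7, 0], [-80, 12, 0], [-110, 17, 0], [-140, 22, 0]], "roll": [0, 0, 0, 0, 0]}}

```text
clock: 11.33
position: [0.4678, 0.0558, 0.1986]
ee_rot: [0.751, 0.661, -0.008, -0.001]
ft_force: [0.9, -0.5, -3.2]
grip_width: 0.698
```

>>> {"name": "send_rows", "arguments": {"offset": [[-25, 3, 0], [-50, 6, 0], [-70, 9, 0], [-82, 12, 0], [-82, 12, 0]], "roll": [0, 0, 0, 0, 0]}}

```text
clock: 11.75
position: [0.4697, -0.0287, 0.1991]
ee_rot: [0.752, 0.659, -0.009, -0.001]
ft_force: [0.3, 0.2, -4.3]
grip_width: 0.697
```

Run:
```python
from h import *
a,d=grab('top');b,e=grab('side')
r=lambda x,s:cv2.resize(x,None,fx=s,fy=s,interpolation=cv2.INTER_CUBIC)
cv2.imwrite('pics/c7.png',np.hstack([r(a[160:260,300:400],4),r(b[130:230,290:390],4)]))
to([.47,-.025,.07],82.6)
f,cx,cy,R,t=par('side'); v,u=np.mgrid[0:400,0:640]; W=(np.stack([(u-cx)/f*e,(v-cy)/f*e,e],-1)-t)@R
m=(e>0)&(abs(W[...,0]-.47)<.08)&(abs(W[...,1]+.025)<.08)&(W[...,2]>.02); p=W[m]; print('lowest z near shaker',np.percentile(p[:,2],[0,1,3,5]).round(3))
```

```text
t 11.85 p [469.6 -25.1 199.2] toolx deg 82.7 z [-0.014 -0.009 -1.   ] F [-0.2  0.  -4.5] g 0.697 q [ 1.03  0.14 -1.13  1.84  0.14  1.26 -0.27]
offset [  2.   2. 129.] norm 129.0 roll 0.001
lowest z near shaker [0.022 0.156 0.173 0.188]
```

View pics/c7.png

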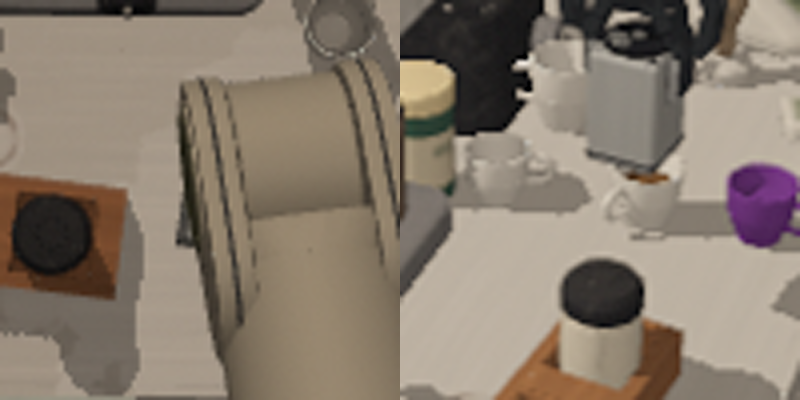

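The shaker hangs upright in the fingers (side crop (630,100)). The free spot between block and cup is below it, and the cup is undisturbed. Lowering.

>>> {"name": "send_rows", "arguments": {"offset": [[0, 0, 20], [0, 0, 45], [0, 0, 70], [1, 1, 95], [2, 2, 110]], "roll": [0, 0, 0, 0, 0]}}

```text
clock: 12.27
position: [0.4692, -0.0232, 0.0869]
ee_rot: [0.75, 0.661, -0.009, -0.002]
ft_force: [-0.3, 0.0, -4.2]
grip_width: 0.694
```

>>> {"name": "send_rows", "arguments": {"offset": [[0, 0, 8], [0, 0, 16], [0, 0, 22], [0, 0, 28], [0, 0, 31]], "roll": [0, 0, 0, 0, 0]}}

```text
clock: 12.68
position: [0.4701, -0.0252, 0.0579]
ee_rot: [0.751, 0.66, -0.008, -0.001]
ft_force: [-0.6, 0.3, -3.9]
grip_width: 0.691
```

```bash
python3 -c "
from h import *
to([.47,-.025,.0525],82.6)"
```

```text
t 12.68 p [470.1 -25.2  57.9] toolx deg 82.7 z [-0.014 -0.009 -1.   ] F [-0.6  0.3 -3.9] g 0.691 q [ 0.87  0.36 -1.03  1.99  0.38  1.   -0.47]
offset [ 0. -0.  5.] norm 5.0 roll 0.001
```

>>> {"name": "send_rows", "arguments": {"offset": [[0, 0, 1], [0, 0, 2], [0, 0, 3], [0, 0, 4], [0, 0, 5]], "roll": [0, 0, 0, 0, 0]}}

```text
clock: 13.1
position: [0.47, -0.0254, 0.0532]
ee_rot: [0.751, 0.66, -0.008, -0.001]
ft_force: [0.4, 0.8, -4.4]
grip_width: 0.697
```

>>> {"name": "send_rows", "arguments": {"offset": [[0, 0, 0.5], [0, 0, 1], [0, 0, 1], [0, 0, 1], [0, 0, 1]], "roll": [0, 0, 0, 0, 0]}}

```text
clock: 13.52
position: [0.4698, -0.0253, 0.0521]
ee_rot: [0.751, 0.66, -0.008, -0.001]
ft_force: [-0.2, 0.2, -4.2]
grip_width: 0.699
```

Not in contact yet. I'll feel downward.

>>> {"name": "send_rows", "arguments": {"offset": [[0, 0, 0.5], [0, 0, 1], [0, 0, 1], [0, 0, 1], [0, 0, 1]], "roll": [0, 0, 0, 0, 0]}}

```text
clock: 13.93
position: [0.4699, -0.0253, 0.0518]
ee_rot: [0.751, 0.66, -0.009, -0.001]
ft_force: [-5.8, -0.2, 10.3]
grip_width: 0.693
```

>>> {"name": "send_rows", "arguments": {"offset": [[0, 0, 0.5], [0, 0, 1], [0, 0, 1], [0, 0, 1], [0, 0, 1]], "roll": [0, 0, 0, 0, 0]}}

```text
clock: 14.35
position: [0.4699, -0.0253, 0.0517]
ee_rot: [0.751, 0.66, -0.009, -0.001]
ft_force: [-13.3, 0.3, 27.7]
grip_width: 0.697
```

The shaker is on the worktop. I'll relax by 1.5 mm, release, and retreat upward.

>>> {"name": "send_rows", "arguments": {"offset": [[0, 0, -0.7], [0, 0, -1.5], [0, 0, -1.5], [0, 0, -1.5], [0, 0, -1.5]], "roll": [0, 0, 0, 0, 0]}}

```text
clock: 14.77
position: [0.47, -0.0253, 0.0518]
ee_rot: [0.751, 0.66, -0.008, -0.001]
ft_force: [-2.9, -0.2, 5.9]
grip_width: 0.701
```

>>> {"name": "send_rows", "arguments": {"offset": [[0, 0, 0], [0, 0, 0], [0, 0, 0], [0, 0, 0], [0, 0, 0]], "roll": [0, 0, 0, 0, 0], "jaw": 1.0}}

```text
clock: 15.18
position: [0.4698, -0.0253, 0.0515]
ee_rot: [0.751, 0.66, -0.008, -0.001]
ft_force: [-0.3, -0.5, -0.4]
grip_width: 1.0
```

>>> {"name": "send_rows", "arguments": {"offset": [[0, 0, -10], [0, 0, -30], [0, 0, -60], [0, 0, -95], [0, 0, -130]], "roll": [0, 0, 0, 0, 0]}}

```text
clock: 15.6
position: [0.4712, -0.0235, 0.1834]
ee_rot: [0.751, 0.661, -0.008, -0.002]
ft_force: [0.4, -0.1, 0.6]
grip_width: 1.003
```

```bash
python3 -c "
from h import *
to([.36,.1,.25])"
```

```text
t 15.6 p [471.2 -23.5 183.4] toolx deg 82.7 z [-0.015 -0.008 -1.   ] F [ 0.4 -0.1  0.6] g 1.003 q [ 1.02  0.17 -1.14  1.86  0.17  1.23 -0.3 ]
offset [ 108. -127.  -66.] norm 179.0 roll
```

>>> {"name": "send_rows", "arguments": {"offset": [[0, 0, -25], [25, -30, -45], [55, -65, -65], [85, -100, -66], [108, -127, -66]], "roll": [0, 0, 0, 0, 0]}}

```text
clock: 16.02
position: [0.3735, 0.0867, 0.2481]
ee_rot: [0.751, 0.66, -0.007, -0.001]
ft_force: [0.4, 0.9, -0.2]
grip_width: 1.0
```

Run:
```python
from h import *
a,d=grab('top');b,e=grab('side'); state()
r=lambda x,s:cv2.resize(x,None,fx=s,fy=s,interpolation=cv2.INTER_CUBIC)
cv2.imwrite('pics/c8.png',np.hstack([r(a[160:260,310:410],4),r(b[130:230,290:390],4)]))
from cap import measure
measure(np.array([.47,-.025]))
for n,dd in(('top',d),('side',e)):
    f,cx,cy,R,t=par(n); v,u=np.mgrid[0:400,0:640]; W=(np.stack([(u-cx)/f*dd,(v-cy)/f*dd,dd],-1)-t)@R; z=W[...,2]
    m=(dd>0)&(z>.05)&(z<.062)&(np.hypot(W[...,0]-.495,W[...,1]+.152)<.05); p=W[m]
    if len(p)>10:
        A=np.c_[2*p[:,:2],np.ones(len(p))]; s=np.linalg.lstsq(A,(p[:,:2]**2).sum(1),rcond=None)[0]; print(n,'cup',s[:2].round(4))
```

```text
t 16.12 p [371.7  89.8 248.3] toolx deg 83.0 z [-0.01  -0.018 -1.   ] F [ 0.9 -0.9  0.1] g 1.003 q [ 1.01 -0.38 -1.08  1.95 -0.32  1.39 -0.1 ]
top body [469.9 -24.6] [58.3 57.7] 84.2 cap z 0.1061 cap mean [ 0.4624 -0.0278  0.107 ]
  lug n 5 mean [ 0.4537 -0.0344  0.1183] z90 0.1197 r 0.0188 ang deg -150.0
side body [471.2 -21. ] [61.7 57.6] 82.6 cap z 0.1051 cap mean [ 0.4667 -0.0243  0.1057]
  lug n 10 mean [ 0.456  -0.0331  0.1166] z90 0.1184 r 0.0162 ang deg -150.1
top cup [ 0.4934 -0.1503]
side cup [ 0.4953 -0.1492]
```

View pics/c8.png

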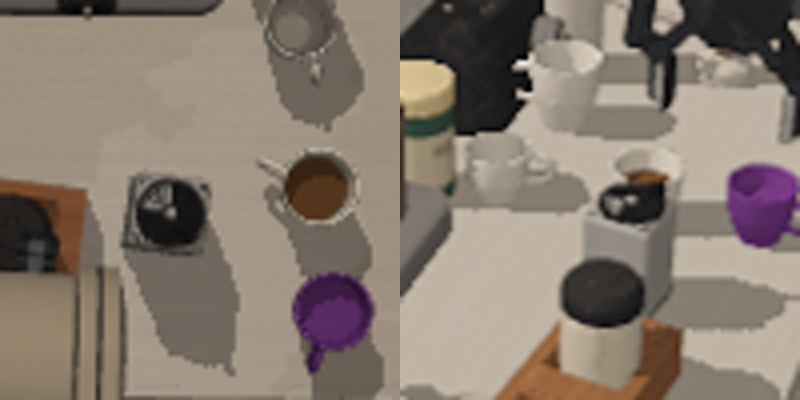

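The shaker stands upright about 128 mm from the coffee cup, with the window still at its fine-hole corner (top crop (160,190)). The cup is unmoved. The lug mask needs the 6 mm lower height, so I'll do one recheck.

```bash
sed -e 's/z>.1145/z>.1095/;s/z<.128/z<.122/' cap.py > cap2.py
python3 - <<'E'
from cap2 import *
measure(np.array([.470,-.0245]))
E
```

```text
top body [469.9 -24.6] [58.3 57.7] 84.2 cap z 0.1061 cap mean [ 0.4624 -0.0278  0.107 ]
  lug n 12 mean [ 0.4518 -0.0376  0.1151] z90 0.118 r 0.0224 ang deg -144.3
side body [471.2 -21. ] [61.7 57.6] 82.6 cap z 0.1051 cap mean [ 0.4667 -0.0243  0.1057]
  lug n 14 mean [ 0.4555 -0.034   0.1149] z90 0.1176 r 0.0173 ang deg -146.6
```

```bash
python3 -c "
from h import *
manip.hand_in(); state()"
```

```text
the job is handed in; nothing more can be done
the job is handed in; nothing more can be done
```

I turned the cap's lug about 88° counter-clockwise while the shaker stood in its pocket, then lifted the shaker out and set it down beside the coffee cup. I handed the job in at about 16 s of the 61 s allowed.

- **Cap:** the lug measured between about -140° and -147° depending on the view and the centre used. The target is about -142°, so it is within about 0.1 rad of the fine-hole setting. The last picture still shows the window at the fine-hole corner.
- **Shaker:** it stands upright and released at about (0.470, -0.024) m, roughly 128 mm from the cup's centre.
- **Coffee cup:** it measured within 1 mm of its starting position in both views.
- **Other things:** no contact showed on the round shakers or the empty cups, but I did not re-measure their positions.
- **Disagreements:**
  - The side view put the shaker about 3–4 mm further in y than the top view.
  - The first lug reading after placing (-150°) was wrong, because its height mask was not lowered for the worktop.
  - The gripper was tilted about 0.9° during the grasp and placing.

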